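# Fit the inner lid of a double-lidded charcoal tin and lift the outer lid away

## Robot

A 6-joint arm with a two-finger parallel gripper is mounted at the origin on the work surface. World frame = base frame: x ahead of the robot, y to its left, z up, the work surface at z = 0. Lengths are in m, angles in degrees, forces in N, time in s.
With the tool pointing down it reaches from about 0.375 to 0.9 m from the base axis. Payload 3.1 kg.
Tool frame: the origin (TCP) lies at the very end of the fingers, on their centre line; the grasp point (between the pads) lies 19 mm behind it; z points along the fingers, y is the line along which they close (so a half turn about z gives the same grasp; the last joint's range is limited). The gripper opens to 87 mm and grips with 3 to 60 N. Pads are 19 mm wide; open, the fingers measure 117 mm over their backs; the gripper's body (75 mm by 190 mm) begins 51 mm behind the grasp point.
Start: joints at [-78.524, 30.224, 82.088, -0, 67.689, -10.227], TCP at [0.231, -0.581, 0.223] pointing down, gripper open.
Joint ranges: [-176.69, 176.69], [-43.24, 126.21], [12.49, 139.97], [-82, 262], [0, 151.66], [-163.58, 163.58]. Speed limits (degrees/s): [159.86, 159.86, 180, 180, 180, 180].

## Interface

Orientations are given as a 3x3 rotation matrix whose columns are the frame's x, y, z axes.
In Python, from rig import bot, imaging gives the robot as it stands.
- The arm moves only by the tool drive_tool, never from a script. Its argument "deltas" is text: rows parted by semicolons, each of 5 numbers parted by spaces: the finger opening in mm, from 0 to 87, then the shift along the world's x, y, z in mm, then the turn about the world's z in rad. In form: jaw dx dy dz twist; .... A call has 1 to 12 rows; each row is the pose to reach, as a shift and turn from the pose commanded when the call began; what a row does not reach only later rows make up. A row lasts 1/10 s, in which the tool goes at most 50 mm and 8.59 degrees, less where a joint would pass 70% of its speed; a pose out of reach is approached as far as the arm can. A call with a gripper value outside its range is refused whole. The fingers move at their own pace and stop on an object; the grip force is fixed at half the most. Time passes only in rows, so rows that repeat a pose let the fingers close. It gives the time, the measured TCP pose, the force, the opening and the grip force at its end, in the units of the state.
- bot.read_state(): the state, without advancing time (a new reading comes with each control period).
- imaging.capture(name): name is "scene" or "side" or "wrist"; returns the picture (384x512x3 uint8, red, green, blue); there is no depth.
- imaging.camera_model(name): a dict with "fx", "fy", "cx", "cy" (pixels), "T" (4x4, takes a point from camera to world coordinates). Camera axes: x right, y down, z forward; pixel columns grow to the right and rows downward; lengths in m; the calibration is good to about 2 mm. A picture is of the moment at which its call begins: read the wrist's pose just before it. camera_model takes no time and is no camera call; for the wrist camera it gives the pose at the moment of the call.
- bot.hand_in(): hands the job in; it is judged then, once.
The state is a dict: "time_s": time; "joint_positions": joint angles; "qvel": joint speeds; "tau": joint torques, N m; "position": TCP position; "tcp_rot": TCP orientation; "force": force on the tool from outside, world axes, zero at the start; "moment": the same for the moment, N m; "opening": opening from 0.0 (shut) to 1.0 (fully open); "grasp_force": force on a finger pad.
Only numpy, scipy, OpenCV 4.12 (cv2) and the standard library are available. Lean on these libraries where they do the work, as an engineer would, in place of code of your own. Each camera call takes 0.05 s, during which the arm holds its last target. There are 200 camera calls.

## Task

Take the two nested lids together by the wooden grip bar, lower them as one onto the open charcoal tin until the inner lid is fully seated, and only then let go of the bar. Next grip the outer lid by the sides of its skirt and lift it straight up on its own, leaving the inner lid seated flat, and finish still holding it, level and still, about 10 cm above the tin. The lids must not come apart before the inner one is seated, and the other stock is left alone.

Things in the scene. Friction and masses are not known exactly. Their poses are not given: they have to be found in the camera images.
- tin: Open steel tin holding charcoal sticks, 104 x 54 mm outside, wall 2.5 mm, fixed on a plywood base 150 x 90 x 6 mm screwed to the counter; rim 66 mm above the counter. Origin: centre of the base's underside. Long side along x, short along y, z up; same turned half round. With the lids on, the inner lid's origin is 52 mm and the nested outer lid's 58 mm above this origin, long sides along the tin's.
- tin_mouth (a point): Centre of the tin's mouth at rim height; mouth 99 x 49 mm, axes as the tin's. The inner lid's plug has 2 mm play on each side in it, and the outer lid's skirt stands 3.5 mm clear of the tin's walls.
- inner_lid: Loose inner lid, about 0.12 kg: plug 95 x 45 mm, 14 mm deep, lower edges rounded 4 mm, under a flange 108 x 58 x 3 mm (14 to 17 mm above the plug's foot) that rests on the tin's rim. Origin: centre of the plug's foot, which stands on the counter at the start. Long side along x, short along y, z up; same turned half round.
- grip_bar (a point): Top centre of the wooden grip bar in the middle of the inner lid, 50 mm above the lid's origin. The bar is 24 mm (lid x) by 14 mm (lid y), upright, and sticks out 30 mm above the outer lid through its slot; grip it across y. Lifting it lifts both lids.
- outer_lid: Loose outer lid, about 0.10 kg: steel cover 116 x 66 mm outside, 111 x 61 mm inside, 14 mm high, top 3 mm thick with a slot 28 x 18 mm for the bar. Rests unfastened on the inner lid's flange, 1.5 mm play around it. To lift it alone grip the skirt across y (66 mm). Origin: centre at the skirt's lower edge, nested 6 mm above the inner lid's. Long side along x, short y, z up; same turned half round.
- glue: Bystander: white glue bottle, 48 mm across, 130 mm high, loose. Origin: centre of its foot.
- spray: Bystander: metal spray can, 52 mm across, 140 mm high, loose. Origin: centre of its foot.
- ink: Bystander: small amber ink jar, 50 mm across, 55 mm high, loose. Origin: centre of its foot.
Not all that is in view belongs to the job. What is meant by the outer_lid is not yellow, and is the larger of those in its own colour.

How it is judged (in metres and radians):
On the way, in this order (a step that is already met when the one before it is completed fails the run):
1. both lids are lifted together, still nested, off the counter (height (world z) of inner_lid above 0.03 m and z of outer_lid in the frame of inner_lid between 0.002 and 0.01 m and horizontal distance between outer_lid and inner_lid below 0.006 m), for 0.2 s.
2. both lids are on the tin, the inner one fully seated and the outer one still nested on it, and the gripper has let go of the bar (z of inner_lid in the frame of tin between 0.048 and 0.055 m and horizontal distance between inner_lid and tin below 0.006 m and angle between inner_lid's own z axis and vertical below 0.06 rad and z of outer_lid in the frame of inner_lid between 0.002 and 0.01 m and horizontal distance between outer_lid and inner_lid below 0.006 m and contact force between the fingers and inner_lid below 0.2 N), for 0.2 s.
At the end, for the whole second after the job is handed in: Inner lid seated in the tin (3 mm in depth, 6 mm off centre, 0.06 rad), untouched. Gripper holds the outer lid (over 2 N), 70 to 180 mm above the inner one, within 40 mm of straight above the tin, level to 0.15 rad, still, touching neither lid nor tin. Bystanders within 20 mm of their start (z of inner_lid in the frame of tin between 0.048 and 0.055 m and horizontal distance between inner_lid and tin below 0.006 m and angle between inner_lid's own z axis and vertical below 0.06 rad and contact force between each of the arm, the fingers and inner_lid below 0.2 N and z of outer_lid in the frame of inner_lid between 0.07 and 0.18 m and horizontal distance between outer_lid and tin below 0.04 m and angle between outer_lid's own z axis and vertical below 0.15 rad and contact force between the fingers and outer_lid above 2 N and linear speed of outer_lid below 0.02 m/s and contact force between outer_lid and inner_lid below 0.1 N and contact force between outer_lid and tin below 0.1 N and distance of each of glue, spray, ink from where it was at the start of the episode below 0.02 m); the arm keeps its last pose, push and grip.
It fails at once if the lids are taken more than 10 mm apart while the inner lid is not seated flat in the tin ((z of outer_lid in the frame of inner_lid above 0.016 m or distance between outer_lid and inner_lid above 0.016 m) and not (z of inner_lid in the frame of tin between 0.048 and 0.055 m and horizontal distance between inner_lid and tin below 0.006 m and angle between inner_lid's own z axis and vertical below 0.06 rad)).
It fails at once if the lids are let go more than 10 mm above the seat (height (world z) of inner_lid above 0.062 m and contact force between the fingers and inner_lid below 0.05 N and contact force between the fingers and outer_lid below 0.05 N).
It fails at once if the glue bottle is pushed more than 20 mm or knocked over (distance of glue from where it was at the start of the episode above 0.02 m or angle between glue's own z axis and vertical above 0.3 rad).
It fails at once if the spray can is pushed more than 20 mm or knocked over (distance of spray from where it was at the start of the episode above 0.02 m or angle between spray's own z axis and vertical above 0.3 rad).
It fails at once if the ink jar is pushed more than 20 mm or knocked over (distance of ink from where it was at the start of the episode above 0.02 m or angle between ink's own z axis and vertical above 0.3 rad).
It also fails if it takes over 59 s, if anything falls off the work surface, if the arm or the gripper's body presses on something with over 40 N, if the wrist force passes 120 N, or if a joint passes its speed limit or range.

## Working session

There is one attempt and no reset: what is moved stays moved. The work goes in short steps, Python scripts to look and compute and a tool call to move; the robot and the scene stay as the last step left them, time stands still between calls to the robot, and variables do not carry over. Pictures are saved under pics/ and viewed, at most 11 in all, crops included, and the job is handed in when it is done.

Besides the shell and the picture viewer there is one more tool, called after "Request:" as name(argument=value, ...) on one line, values as JSON. drive_tool: Moves the arm, as the interface text tells. Its arguments: {"type":"object","properties":{"deltas":{"type":"string"}},"required":["deltas"]}

```bash
mkdir -p pics; python3 - <<'E'
from rig import bot, imaging
import cv2,numpy as np
a=[imaging.capture(n) for n in("scene","side")]
for n,i in zip(("scene","side"),a):
    cv2.imwrite(f"pics/{n}0.png",i[...,::-1]); m=imaging.camera_model(n); print(n,m["fx"],m["cx"],m["cy"],np.round(m["T"],3).tolist())
w=imaging.capture("wrist");cv2.imwrite("pics/wrist0.png",w[...,::-1])
s=bot.read_state();print(s["time_s"],s["position"],np.round(s["tcp_rot"],3).tolist())
E
```

```text
scene 381.6058524453695 257.2601672794234 192.67657289995864 [[-0.544, 0.5, -0.674, 1.37], [0.839, 0.319, -0.441, 0.527], [-0.006, -0.805, -0.593, 0.795], [0.0, 0.0, 0.0, 1.0]]
side 396.00743704990464 250.57091052185197 196.9906654935043 [[-1.0, 0.0, 0.026, 0.531], [-0.021, 0.602, -0.798, 0.795], [-0.016, -0.799, -0.601, 0.681], [0.0, 0.0, 0.0, 1.0]]
0.15 [ 0.23104703 -0.58013749  0.22180272] [[0.929, 0.37, -0.0], [0.37, -0.929, 0.002], [0.0, -0.002, -1.0]]
```

View pics/scene0.png

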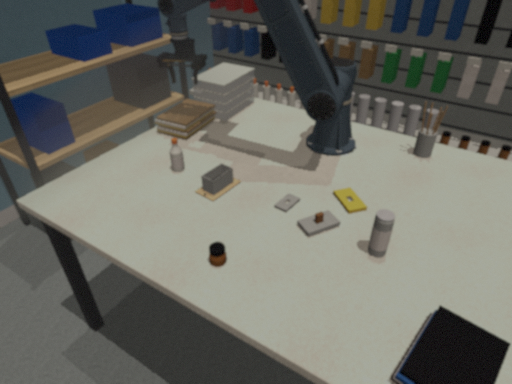

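View pics/side0.png

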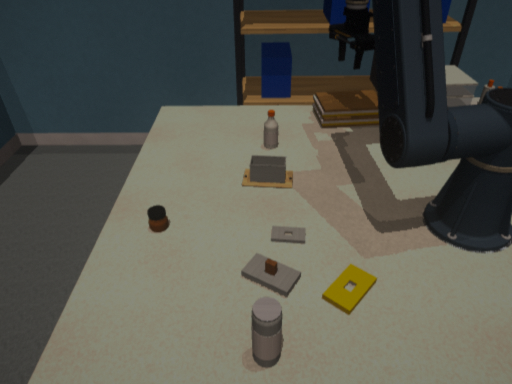

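The scene view shows the nested lids with their bar at (319,222), the tin at (217,182), the small grey decoy at (288,202) and the yellow one at (350,200). In the side view the lids are at (271,272) and the tin at (268,168). The glue, spray can and ink jar all stand clear of them.

```bash
cat > h.py <<'E'
import numpy as np
def cast(m,uv,z):
    T=np.array(m["T"]);uv=np.atleast_2d(uv).astype(float)
    d=np.c_[(uv[:,0]-m["cx"])/m["fx"],(uv[:,1]-m["cy"])/m["fy"],np.ones(len(uv))]@T[:3,:3].T
    return T[:3,3]+d*((z-T[2,3])/d[:,2])[:,None]
E
python3 - <<'E'
from h import *
from rig import imaging
import cv2
for n,L in (("side",dict(bar=(271,263,.05),lid=(271,272,.02),tin=(268,163,.066),tinbase=(269,179,.006),glue=(271,147,0),spray=(266,360,0),ink=(158,227,0))),("scene",dict(bar=(319,214,.05),lid=(319,223,.02),tin=(217,176,.066),glue=(178,170,0),spray=(377,253,0),ink=(218,263,0)))):
    m=imaging.camera_model(n)
    for k,(u,v,z) in L.items(): print(n,k,cast(m,(u,v),z)[0].round(3))
im=cv2.imread("pics/side0.png")
c=np.vstack([cv2.resize(im[135:200,215:325],None,fx=4,fy=4,interpolation=2),cv2.resize(im[245:305,215:325],None,fx=4,fy=4,interpolation=2)])
w=cv2.imread("pics/wrist0.png")
c=cv2.copyMakeBorder(c,0,max(0,384-len(c)),0,0,0);w=cv2.resize(w,(360,270));w=cv2.copyMakeBorder(w,0,len(c)-270,0,0,0)
cv2.imwrite("pics/c.png",np.hstack([c,w]))
E
```

```text
side bar [0.509 0.195 0.05 ]
side lid [0.509 0.194 0.02 ]
side tin [ 0.51  -0.185  0.066]
side tinbase [ 0.507 -0.191  0.006]
side glue [ 0.496 -0.393  0.   ]
side spray [0.522 0.391 0.   ]
side ink [ 0.8    0.021 -0.   ]
scene bar [0.514 0.191 0.05 ]
scene lid [0.519 0.196 0.02 ]
scene tin [ 0.535 -0.186  0.066]
scene glue [ 0.507 -0.402  0.   ]
scene spray [0.527 0.386 0.   ]
scene ink [ 0.806  0.023 -0.   ]
```

View pics/c.png

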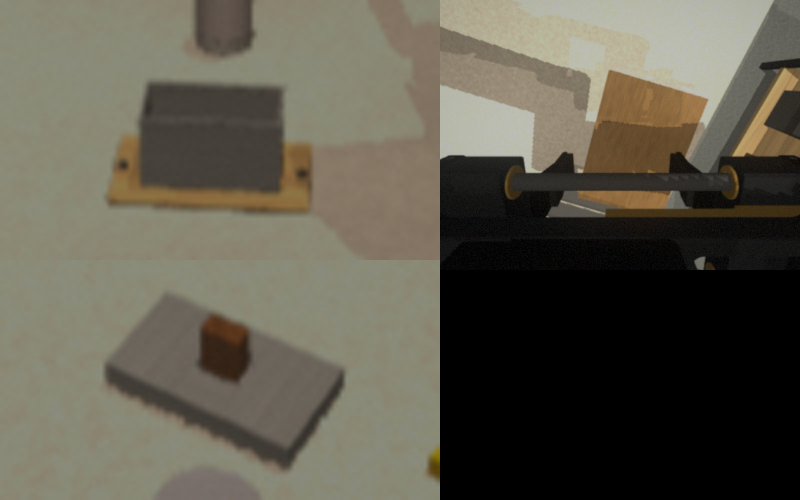

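The crop shows the tin nearly aligned with the image, and the lids rotated, with the bar at crop (225,325). The wrist view shows the fingers at its lower edge, and the camera looks at the area beside them.

```bash
python3 - <<'E'
from h import *
from rig import imaging
m=imaging.camera_model("side")
for k,P,z in (("lid",[(257,253),(301,273),(287,292),(241.5,271.3)],.02),("rim",[(251.5,155.5),(286,157),(285.5,165.5),(250,165)],.066),("base",[(249.3,169.3),(293,171),(292.5,187),(242,185)],.006),("bar",[(266.3,259),(277,261),(275.7,264.2),(265.4,262)],.05)):
    p=cast(m,P,z);e=[p[(i+1)%4]-p[i] for i in range(4)]
    print(k,p.mean(0).round(4),[np.linalg.norm(x).round(3) for x in e],[np.degrees(np.arctan2(x[1],x[0])).round(1) for x in e])
m=imaging.camera_model("wrist");print(np.round(m["T"],3).tolist(),m["fx"],m["cx"],m["cy"])
E
```

```text
lid [0.5083 0.1932 0.02  ] [np.float64(0.115), np.float64(0.063), np.float64(0.113), np.float64(0.066)] [np.float64(147.9), np.float64(57.7), np.float64(-30.3), np.float64(-120.8)]
rim [ 0.5096 -0.1982  0.066 ] [np.float64(0.103), np.float64(0.047), np.float64(0.102), np.float64(0.053)] [np.float64(174.9), np.float64(85.4), np.float64(-1.8), np.float64(-93.6)]
base [ 0.5061 -0.1969  0.006 ] [np.float64(0.136), np.float64(0.085), np.float64(0.148), np.float64(0.087)] [np.float64(175.7), np.float64(85.3), np.float64(-4.0), np.float64(-103.0)]
bar [0.5089 0.1909 0.05  ] [np.float64(0.024), np.float64(0.01), np.float64(0.023), np.float64(0.009)] [np.float64(165.8), np.float64(71.8), np.float64(-16.0), np.float64(-102.9)]
[[0.369, -0.895, -0.251, 0.3], [-0.929, -0.356, -0.098, -0.552], [-0.001, 0.269, -0.963, 0.383], [0.0, 0.0, 0.0, 1.0]] 275.5091871442015 258.00106782048505 189.09699244349903
```

Request:
drive_tool(deltas="87 30 40 10 0.14; 87 60 80 20 0.28; 87 90 120 30 0.42; 87 120 160 30 0.56; 87 150 205 30 0.7; 87 180 245 30 0.84; 87 205 285 30 0.98; 87 230 320 30 1.12; 87 255 350 30 1.26; 87 270 370 30 1.4; 87 279 382 30 1.54; 87 279 382 30 1.68")

```text
time_s: 1.35
position: [0.5111, -0.1964, 0.2523]
tcp_rot: [[-0.477, 0.879, -0.0], [0.879, 0.477, 0.001], [0.001, 0.0, -1.0]]
force: [-0.7, 0.5, -0.1]
opening: 1.002
grasp_force: 0.0
```

Request:
drive_tool(deltas="87 0 0 0 0.14; 87 0 0 0 0.28; 87 0 0 0 0.42; 87 0 0 0 0.56; 87 0 0 0 0.7; 87 0 0 0 0.84; 87 0 0 0 0.98; 87 0 0 0 1.01; 87 0 0 0 1.01; 87 0 0 0 1.01")

```text
time_s: 2.35
position: [0.51, -0.1986, 0.2524]
tcp_rot: [[-0.997, 0.074, -0.0], [0.074, 0.997, 0.0], [0.0, 0.0, -1.0]]
force: [0.1, 0.1, -0.4]
opening: 0.996
grasp_force: 0.0
```

```bash
python3 - <<'E'
from rig import bot, imaging
import cv2,numpy as np
s=bot.read_state();m=imaging.camera_model("wrist")
w=imaging.capture("wrist");cv2.imwrite("pics/wrist1.png",w[...,::-1]);np.save("wrist1T.npy",m["T"])
r=s["tcp_rot"];print(s["time_s"],s["position"],s["joint_positions"],np.degrees(np.arctan2(r[1][0],r[0][0])))
E
```

```text
2.35 [ 0.50999804 -0.19857641  0.25235271] [-3.29759830e+01  2.22130284e+01  9.12723863e+01  2.86517966e-06
  6.65439078e+01 -1.18756493e+02] 175.78051163570186
```

View pics/wrist1.png

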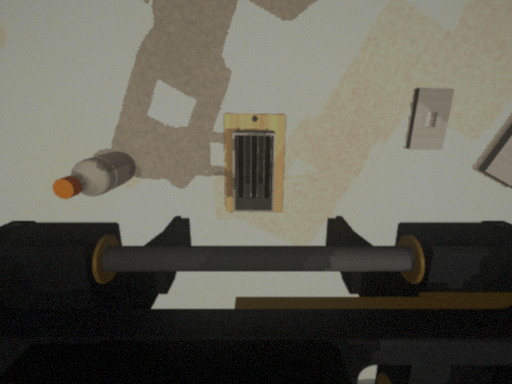

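Wrist view: the tin is centred near (254,171), its rim spanning about columns 233–275 and rows 131–211, with the plywood around it. The small decoy is at (431,118) and the glue at (95,175).

```bash
python3 - <<'E'
from h import *
from rig import imaging
import cv2
m=dict(imaging.camera_model("wrist"));m["T"]=np.load("wrist1T.npy")
im=cv2.imread("pics/wrist1.png");roi=im[100:220,215:295]
h=cv2.cvtColor(roi,cv2.COLOR_BGR2HSV)
def rect(mask,z,k):
    c=max(cv2.findContours(mask,cv2.RETR_EXTERNAL,cv2.CHAIN_APPROX_NONE)[0],key=cv2.contourArea).reshape(-1,2)+[215,100]
    p=cast(m,c,z);r=cv2.minAreaRect((p[:,:2]*1000).astype(np.float32))
    print(k,r,c.min(0),c.max(0))
wood=((h[...,1]>75)&(h[...,2]>100)).astype(np.uint8)*255
rect(wood,.006,"wood")
tin=((h[...,1]<60)&(h[...,2]<115)).astype(np.uint8)*255
tin=cv2.morphologyEx(tin,cv2.MORPH_OPEN,np.ones((3,3)))
rect(tin,.066,"tin")
cv2.imwrite("pics/t1.png",cv2.resize(np.hstack([roi,cv2.merge([wood]*3),cv2.merge([tin]*3)]),None,fx=3,fy=3))
E
```

```text
wood ((511.8810729980469, -204.0279541015625), (89.53453063964844, 147.40866088867188), 85.40530395507812) [224 114] [285 211]
tin ((510.062255859375, -204.12220764160156), (51.51837921142578, 103.57424926757812), 85.74629974365234) [233 131] [273 210]
```

View pics/t1.png

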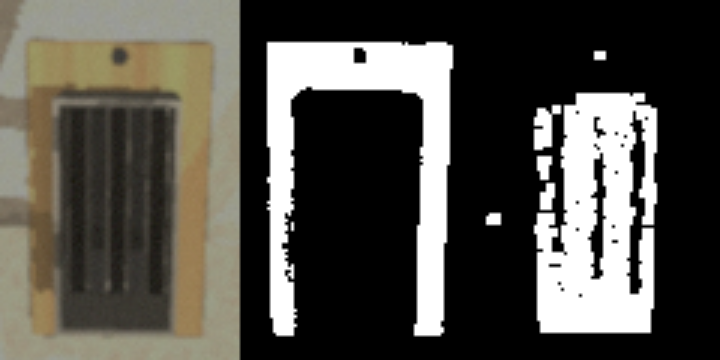

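Request:
drive_tool(deltas="87 0 40 0 -0.04; 87 0 80 0 -0.08; 87 0 125 0 -0.12; 87 0 170 0 -0.16; 87 0 215 0 -0.2; 87 0 260 0 -0.24; 87 0 300 0 -0.3; 87 0 335 0 -0.36; 87 0 365 0 -0.42; 87 0 385 0 -0.47; 87 0 390 0 -0.47; 87 0 390 0 -0.47")

```text
time_s: 3.6
position: [0.51, 0.1916, 0.2524]
tcp_rot: [[-0.857, 0.515, -0.0], [0.515, 0.857, -0.0], [-0.0, -0.001, -1.0]]
force: [0.4, -0.5, -0.4]
opening: 1.003
grasp_force: 0.0
```

```bash
python3 - <<'E'
from rig import bot, imaging
import cv2,numpy as np
s=bot.read_state();m=imaging.camera_model("wrist")
w=imaging.capture("wrist");cv2.imwrite("pics/wrist2.png",w[...,::-1]);np.save("wrist2T.npy",m["T"])
r=s["tcp_rot"];print(s["time_s"],s["position"],s["joint_positions"],np.degrees(np.arctan2(r[1][0],r[0][0])))
E
```

```text
3.6 [0.50997754 0.19163096 0.25244692] [ 8.85349260e+00  2.20017793e+01  9.16155410e+01 -2.90941039e-02
  6.63960381e+01 -5.01707104e+01] 149.03585748848243
```

View pics/wrist2.png

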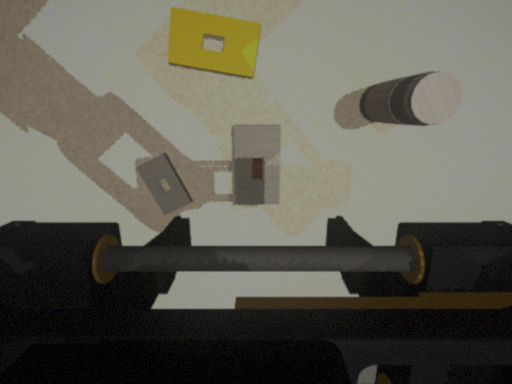

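Tin: centre about (511,-204), long axis at -4.5°, agreeing between rim and base. Wrist view 2 shows the nested lids at columns 233–280 and rows 125–205, with the brown bar at (257,168).

```bash
python3 - <<'E'
from h import *
from rig import imaging
import cv2
m=dict(imaging.camera_model("wrist"));m["T"]=np.load("wrist2T.npy")
print(np.round(m["T"],4).tolist())
im=cv2.imread("pics/wrist2.png");y0,x0=110,205;roi=im[y0:216,x0:310]
h=cv2.cvtColor(roi,cv2.COLOR_BGR2HSV)
print([h[r-y0,c-x0].tolist() for r,c in((135,245),(180,240),(190,275),(168,257),(168,290),(175,225),(120,255),(160,210),(160,300))])
bar=((h[...,1]>100)&(h[...,2]<130)).astype(np.uint8)*255
c=max(cv2.findContours(bar,cv2.RETR_EXTERNAL,cv2.CHAIN_APPROX_NONE)[0],key=cv2.contourArea).reshape(-1,2)+[x0,y0]
print("bar",c.min(0),c.max(0),cv2.minAreaRect((cast(m,c,.05)[:,:2]*1000).astype(np.float32)))
g=cv2.grabCut(roi,np.zeros(roi.shape[:2],np.uint8),(24,12,56,88),np.zeros((1,65)),np.zeros((1,65)),6,cv2.GC_INIT_WITH_RECT)[0]
lid=((g&1)*255).astype(np.uint8);lid=cv2.morphologyEx(lid,cv2.MORPH_OPEN,np.ones((5,5)))
c=max(cv2.findContours(lid,cv2.RETR_EXTERNAL,cv2.CHAIN_APPROX_NONE)[0],key=cv2.contourArea).reshape(-1,2)+[x0,y0]
print("lid",c.min(0),c.max(0),cv2.minAreaRect((cast(m,c,.02)[:,:2]*1000).astype(np.float32)))
cv2.imwrite("pics/t2.png",cv2.resize(np.hstack([roi,cv2.merge([bar]*3),cv2.merge([lid]*3)])[:,:266],None,fx=3,fy=3,interpolation=0))
E
```

```text
[[0.515, 0.8254, 0.2312, 0.4466], [0.8572, -0.4958, -0.1396, 0.2308], [-0.0006, 0.2701, -0.9628, 0.4132], [0.0, 0.0, 0.0, 1.0]]
[[22, 37, 124], [23, 42, 79], [21, 39, 124], [13, 122, 67], [26, 41, 151], [30, 20, 153], [31, 34, 156], [24, 39, 132], [34, 25, 155]]
bar [253 159] [261 178] ((508.658203125, 191.6686553955078), (10.821608543395996, 25.925888061523438), 59.00596237182617)
lid [229 125] [280 205] ((508.9467468261719, 186.39138793945312), (74.22604370117188, 118.1270980834961), 58.27207565307617)
```

View pics/t2.png

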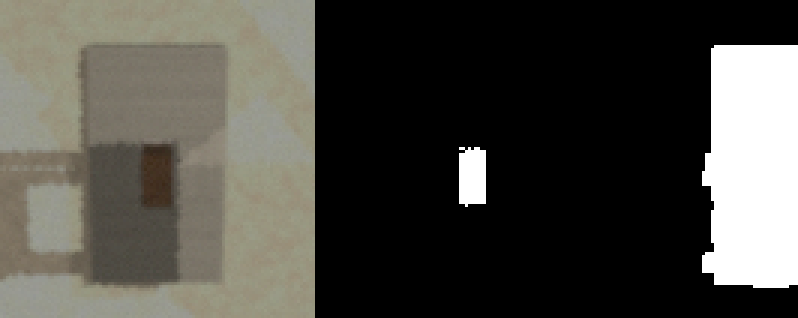

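Request:
drive_tool(deltas="87 -1 0 -40 0; 87 -1 0 -80 0; 87 -1 0 -120 0; 87 -1 0 -155 0; 87 -1 0 -185 0; 87 -1 0 -205 0; 87 -1 0 -220 0; 87 -1 0 -226 0; 87 -1 0 -226 0; 60 -1 0 -226 0; 40 -1 0 -226 0; 25 -1 0 -226 0")

```text
time_s: 4.85
position: [0.5098, 0.1914, 0.0275]
tcp_rot: [[-0.856, 0.516, 0.002], [0.516, 0.856, 0.0], [-0.001, 0.001, -1.0]]
force: [-0.2, 0.4, 0.9]
opening: 0.813
grasp_force: 0.0
```

Request:
drive_tool(deltas="20 0 0 0 0; 18 0 0 0 0; 16 0 0 0 0; 12 0 0 0 0; 5 0 0 0 0; 0 0 0 0 0; 0 0 0 0 0; 0 0 0 0 0; 0 0 0 0 0")

```text
time_s: 5.75
position: [0.509, 0.1913, 0.0265]
tcp_rot: [[-0.856, 0.517, -0.0], [0.517, 0.856, -0.0], [0.0, -0.0, -1.0]]
force: [0.1, 0.1, 0.2]
opening: 0.164
grasp_force: 30.0
```

Request:
drive_tool(deltas="0 0 0 2 0; 0 0 0 6 0; 0 0 0 12 0; 0 0 0 22 0; 0 0 0 34 0; 0 0 0 48 0; 0 0 0 62 0; 0 0 0 76 0; 0 0 0 88 0; 0 0 0 96 0; 0 0 0 100 0; 0 0 0 100 0")

```text
time_s: 6.95
position: [0.5094, 0.1914, 0.1272]
tcp_rot: [[-0.856, 0.516, 0.001], [0.516, 0.856, 0.0], [-0.001, 0.001, -1.0]]
force: [-0.4, 0.5, -2.5]
opening: 0.158
grasp_force: 30.0
```

```bash
python3 - <<'E'
from h import *
from rig import bot, imaging
import cv2
s=bot.read_state();m=imaging.camera_model("wrist")
w=imaging.capture("wrist")[...,::-1];np.save("wrist3T.npy",m["T"]);cv2.imwrite("pics/wrist3.png",w)
si=imaging.capture("side")[...,::-1]
cv2.imwrite("pics/c3.png",np.hstack([cv2.resize(w,(400,300)),cv2.resize(si[180:300,190:350],(400,300))]))
r=s["tcp_rot"];print(s["time_s"],s["position"],s["force"],np.degrees(np.arctan2(r[1][0],r[0][0])))
E
```

```text
6.95 [0.50937985 0.19139193 0.12715159] [-0.40690297  0.50946333 -2.50899724] 148.9029612778106
```

View pics/c3.png

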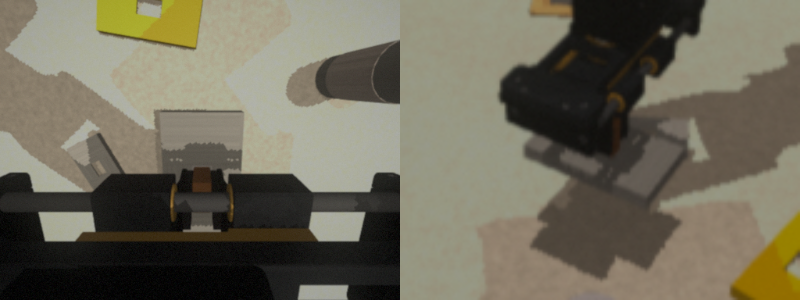

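Both lids came up nested and level: the outer lid's far edge is at row ~142 and columns 205–311, with the small decoy left behind on the counter.

```bash
python3 - <<'E'
from h import *
from rig import imaging
import cv2
m=dict(imaging.camera_model("wrist"));m["T"]=np.load("wrist3T.npy")
g=cv2.cvtColor(cv2.imread("pics/wrist3.png"),cv2.COLOR_BGR2GRAY).astype(float)
print(g[134:152,215:300].mean(1).round(0)); print(g[150:195,198:212].mean(0).round(0),g[150:195,304:318].mean(0).round(0))
t=np.array([.5094,.1914]);a=np.radians(148.9);R=np.array([[np.cos(a),-np.sin(a)],[np.sin(a),np.cos(a)]])
for uv in ((206,142),(258,142),(310,142),(206,190),(310,190)):
  print(uv,((cast(m,uv,.1205)[0,:2]-t)@R*[1,1]*1000).round(1))
# tin bias check at image 1
m["T"]=np.load("wrist1T.npy")
P=cast(m,[(234,132),(274.3,132),(273,211.3),(235.5,211.3)],.066);print(P.round(4),P.mean(0))
E
```

```text
[171. 171. 171. 171. 170. 164. 144. 108.  79. 100. 129. 137. 138. 136.
 134. 132. 132. 133.]
[127. 117. 113. 111. 111. 111. 114. 119. 124. 125. 127. 128. 127. 127.] [134. 133. 133. 131. 132. 134. 143. 156. 166. 170. 171. 170. 170. 170.]
(206, 142) [57.  30.5]
(258, 142) [57.  -0.8]
(310, 142) [ 57.  -32.2]
(206, 190) [27. 32.]
(310, 190) [ 26.9 -33.7]
[[ 0.4579 -0.2234  0.066 ]
 [ 0.4616 -0.1737  0.066 ]
 [ 0.5655 -0.1815  0.066 ]
 [ 0.5618 -0.2316  0.066 ]] [ 0.51171161 -0.20257148  0.066     ]
```

Request:
drive_tool(deltas="0 0 0 10 0; 0 0 -4 25 0; 0 0 -12 40 0; 0 0 -26 53 0; 0 0 -46 63 0.03; 0 0 -72 69 0.07; 0 0 -102 70 0.11; 0 0 -134 70 0.15; 0 0 -168 70 0.19; 0 0 -202 70 0.23; 0 0 -236 70 0.27; 0 0 -268 70 0.31")

```text
time_s: 8.25
position: [0.5086, -0.0788, 0.1969]
tcp_rot: [[-0.973, 0.23, -0.0], [0.23, 0.973, -0.0], [0.0, -0.0, -1.0]]
force: [0.2, 0.3, -2.9]
opening: 0.161
grasp_force: 30.0
```

Request:
drive_tool(deltas="0 1 -30 0 0.04; 0 1 -57 0 0.08; 0 1 -80 0 0.11; 0 1 -98 0 0.135; 0 1 -112 0 0.15; 0 1 -121 0 0.155; 0 1 -126 -5 0.155; 0 1 -127 -15 0.155; 0 1 -127 -27 0.155; 0 1 -127 -37 0.155; 0 1 -127 -42 0.155; 0 1 -127 -42 0.155")

```text
time_s: 9.45
position: [0.5095, -0.2027, 0.1532]
tcp_rot: [[-0.997, 0.077, -0.002], [0.077, 0.997, 0.002], [0.003, 0.001, -1.0]]
force: [-0.1, -0.1, -1.4]
opening: 0.158
grasp_force: 30.0
```

```bash
python3 - <<'E'
from h import *
from rig import bot, imaging
import cv2
s=bot.read_state()
a=imaging.capture("side")[...,::-1];b=imaging.capture("scene")[...,::-1]
cv2.imwrite("pics/c4.png",np.hstack([cv2.resize(a[110:200,210:330],(400,300),interpolation=2),cv2.resize(b[130:205,170:270],(400,300),interpolation=2)]))
r=s["tcp_rot"];print(s["time_s"],s["position"],s["force"],np.degrees(np.arctan2(r[1][0],r[0][0])))
E
```

```text
9.45 [ 0.50946268 -0.20274727  0.15318605] [-0.12890733 -0.09209054 -1.41272112] 175.57711460971854
```

View pics/c4.png

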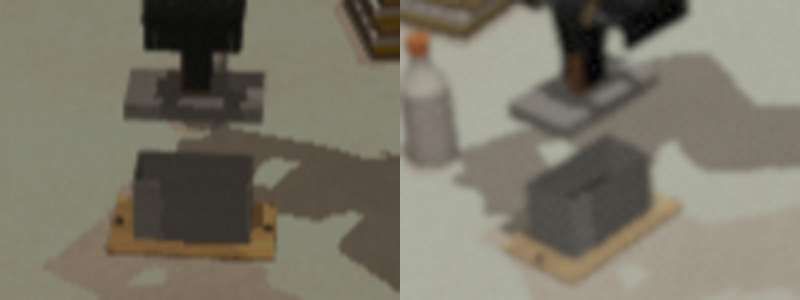

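Request:
drive_tool(deltas="0 0 0 -8 0; 0 0 0 -20 0; 0 0 0 -32 0; 0 0 0 -43 0; 0 0 0 -51 0; 0 0 0 -56 0; 0 0 0 -59 0; 0 0 0 -62 0; 0 0 0 -64 0; 0 0 0 -66 0; 0 0 0 -66 0; 0 0 0 -66 0")

```text
time_s: 10.75
position: [0.5102, -0.2037, 0.0887]
tcp_rot: [[-0.997, 0.078, 0.0], [0.078, 0.997, -0.0], [-0.0, -0.0, -1.0]]
force: [0.6, 0.1, -1.7]
opening: 0.159
grasp_force: 30.0
```

Request:
drive_tool(deltas="0 0 0 -1.5 0; 0 0 0 -3 0; 0 0 0 -4.5 0; 0 0 0 -6 0; 0 0 0 -7 0; 0 0 0 -8 0; 0 0 0 -9 0; 0 0 0 -9 0; 0 0 0 -9 0")

```text
time_s: 11.65
position: [0.5102, -0.2036, 0.0795]
tcp_rot: [[-0.997, 0.078, -0.0], [0.078, 0.997, 0.0], [0.0, 0.0, -1.0]]
force: [0.8, -0.1, -2.0]
opening: 0.159
grasp_force: 30.0
```

No side force, so the plug is inside with about 1 mm left to go.

Request:
drive_tool(deltas="0 0 0 -0.5 0; 0 0 0 -1 0; 0 0 0 -1.5 0; 0 0 0 -1.5 0; 0 0 0 -1.5 0")

```text
time_s: 12.15
position: [0.5102, -0.2037, 0.0785]
tcp_rot: [[-0.997, 0.078, 0.0], [0.078, 0.997, -0.0], [-0.0, -0.0, -1.0]]
force: [-1.0, 0.6, 4.0]
opening: 0.155
grasp_force: 30.0
```

Contact came at exactly the expected seat height (z 0.0785). Next I let go, rise, and look.

Request:
drive_tool(deltas="18 0 0 0 0; 30 0 0 0 0; 50 0 0 0 0; 70 0 0 0 0; 87 0 0 0 0; 87 0 0 0 0; 87 0 0 0 0; 87 0 0 0 0; 87 0 0 0 0; 87 0 0 0 0; 87 0 0 0 0")

```text
time_s: 13.25
position: [0.5101, -0.2036, 0.078]
tcp_rot: [[-0.997, 0.078, -0.0], [0.078, 0.997, 0.0], [0.0, 0.0, -1.0]]
force: [0.3, 0.1, 1.2]
opening: 0.979
grasp_force: 0.0
```

Request:
drive_tool(deltas="87 0 0 15 0; 87 0 0 40 0; 87 0 0 70 0; 87 0 0 100 0; 87 0 0 130 0; 87 0 0 155 0; 87 0 0 170 0; 87 0 0 175 0; 87 0 0 175 0")

```text
time_s: 14.15
position: [0.5103, -0.2037, 0.2535]
tcp_rot: [[-0.997, 0.078, 0.001], [0.078, 0.997, -0.001], [-0.001, -0.001, -1.0]]
force: [-1.0, -0.5, 0.6]
opening: 1.0
grasp_force: 0.0
```

```bash
python3 - <<'E'
from h import *
from rig import bot, imaging
import cv2
s=bot.read_state();m=imaging.camera_model("wrist")
w=imaging.capture("wrist")[...,::-1];np.save("wrist5T.npy",m["T"]);cv2.imwrite("pics/wrist5.png",w)
a=imaging.capture("side")[...,::-1]
cv2.imwrite("pics/c5.png",np.hstack([cv2.resize(w[105:225,175:335],(400,300),interpolation=2),cv2.resize(a[120:210,210:330],(400,300),interpolation=2)]))
r=s["tcp_rot"];print(s["time_s"],s["position"],s["force"],np.degrees(np.arctan2(r[1][0],r[0][0])))
E
```

```text
14.15 [ 0.5102688  -0.2037181   0.25349825] [-0.95715352 -0.51789987  0.61502762] 175.54378890652677
```

View pics/c5.png

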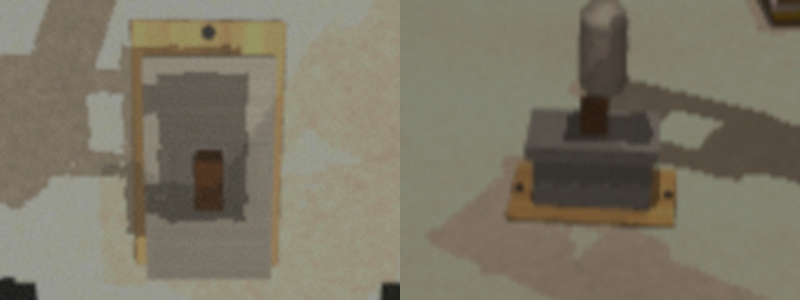

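The inner lid is seated with the outer lid nested and level over the tin, and the bar is free. The next grip is on the skirt at z≈0.066.

Request:
drive_tool(deltas="87 1 0 -20 0; 87 1 0 -55 0; 87 1 0 -95 0; 87 1 0 -130 0; 87 1 0 -155 0; 87 1 0 -172 0; 87 1 0 -184 0; 87 1 0 -194 0; 87 1 0 -201 0; 87 1 0 -205 0; 87 1 0 -205 0; 87 1 0 -205 0")

```text
time_s: 15.45
position: [0.5115, -0.2039, 0.0486]
tcp_rot: [[-0.997, 0.078, 0.001], [0.078, 0.997, -0.001], [-0.001, -0.001, -1.0]]
force: [-0.2, -0.1, 1.0]
opening: 1.0
grasp_force: 0.0
```

Request:
drive_tool(deltas="80 0 0 0 0; 74 0 0 0 0; 70 0 0 0 0; 67 0 0 0 0; 65 0 0 0 0; 63 0 0 0 0; 60 0 0 0 0; 55 0 0 0 0; 50 0 0 0 0; 50 0 0 0 0; 50 0 0 0 0")

```text
time_s: 16.55
position: [0.5112, -0.2037, 0.0481]
tcp_rot: [[-0.997, 0.078, 0.0], [0.078, 0.997, -0.0], [-0.0, -0.0, -1.0]]
force: [0.3, -0.1, 1.1]
opening: 0.751
grasp_force: 30.0
```

Request:
drive_tool(deltas="50 0 0 1 0; 50 0 0 3 0; 50 0 0 6 0; 50 0 0 10 0; 50 0 0 15 0; 50 0 0 21 0; 50 0 0 28 0; 50 0 0 35 0; 50 0 0 42 0; 50 0 0 49 0; 50 0 0 55 0; 50 0 0 60 0")

```text
time_s: 17.75
position: [0.5112, -0.2037, 0.1087]
tcp_rot: [[-0.997, 0.078, 0.0], [0.078, 0.997, -0.0], [-0.0, -0.0, -1.0]]
force: [-0.4, 0.1, -0.3]
opening: 0.756
grasp_force: 30.0
```

Request:
drive_tool(deltas="50 0 0 8 0; 50 0 0 17 0; 50 0 0 26 0; 50 0 0 34 0; 50 0 0 40 0; 50 0 0 44 0; 50 0 0 45 0; 50 0 0 45 0; 50 0 0 45 0; 50 0 0 45 0; 50 0 0 45 0")

```text
time_s: 18.85
position: [0.511, -0.2036, 0.1527]
tcp_rot: [[-0.997, 0.078, -0.001], [0.078, 0.997, 0.0], [0.001, 0.0, -1.0]]
force: [0.6, 0.3, -0.9]
opening: 0.756
grasp_force: 30.0
```

```bash
python3 - <<'E'
from h import *
from rig import bot, imaging
import cv2
s=bot.read_state()
a=imaging.capture("side")[...,::-1];b=imaging.capture("scene")[...,::-1]
cv2.imwrite("pics/c6.png",np.hstack([cv2.resize(a[90:210,190:350],(400,300),interpolation=2),cv2.resize(b[120:210,160:280],(400,300),interpolation=2)]))
print(s["time_s"],s["position"],s["force"],s["opening"],s["grasp_force"])
E
```

```text
18.85 [ 0.51096127 -0.20355968  0.15270051] [ 0.64056027  0.26047819 -0.88082343] 0.756205045101683 29.999857926741242
```

View pics/c6.png

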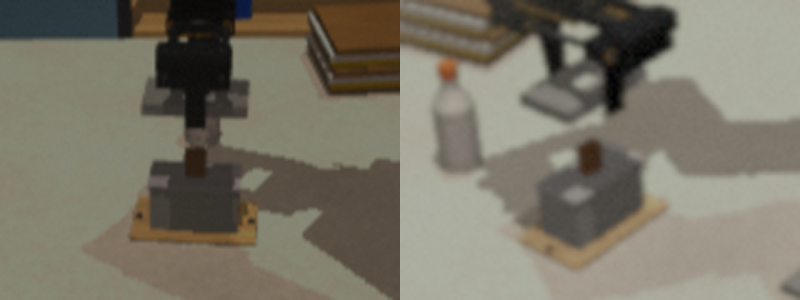

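The outer lid is held level about 105 mm up, and the inner lid with its bar is still seated flat in the tin.

```bash
python3 -c "
from rig import bot
print(bot.hand_in())"
```

```text
the job is handed in; nothing more can be done
None
```

I handed the job in at about 19 s with no verdict returned: the inner lid is seated in the tin, the outer lid is held level about 105 mm above its seat, and the bystanders were never approached.

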